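# Crimp a leader sleeve on the boathouse hand press

## Robot

A 7-joint arm with a two-finger parallel gripper is mounted at the origin on the work surface. World frame = base frame: x ahead of the robot, y to its left, z up, the work surface at z = 0. Lengths are in mm, angles in rad, forces in N, time in s.
With the tool pointing down it reaches from about 425 to 875 mm from the base axis. Payload 8.4 kg.
Tool frame: the origin (TCP) lies between the finger pads; the fingertips stand 14 mm ahead of it and the grasp point (between the pads) lies 5 mm behind it; z points along the fingers, y is the line along which they close (so a half turn about z gives the same grasp; the last joint's range is limited). The gripper opens to 85 mm and grips with 20 to 120 N. Pads are 22 mm wide; open, the fingers measure 114 mm over their backs; the gripper's body (76 mm by 85 mm) begins 54 mm behind the grasp point. The pads swing forward as they close: fully open they stand 13 mm farther back than shut.
Start: joints at [-1.348, 0.333, 0.04, 1.465, -0.013, 1.343, -0.059], TCP at [205.58, 616.605, 245.308] pointing down, gripper open.
Joint ranges: [-2.58, 2.58], [-0.38, 2.09], [-1.3, 1.39], [0.25, 2.4], [-1.5, 4.64], [0.08, 2.09], [-2.65, 2.65]. Speed limits (rad/s): [2.22, 2.22, 2.79, 2.79, 3.14, 3.14, 3.14].

## Interface

Orientations are given as a unit quaternion [x, y, z, w].
In Python, from rig import ctrl gives the robot as it stands.
- The arm moves only by the tool servo_tool, never from a script. Its argument "targets" is a list of rows, each an object with "fingers": the opening, from -1 (shut) to 1 (fully open); "travel": the shift along the tool's x, y, z scaled (see below), a list of three; "delta_rot": the turn, a rotation vector about the tool's x, y, z scaled (see below), a list of three. A call has 1 to 12 rows; each row shifts and turns the commanded pose from where the row before left it, along the tool's axes as they then stand; what a row does not reach is not made up. The controller multiplies each number of a shift by 2 cm and each number of a turn by 6 degrees. A row lasts 1/12 s, in which the tool goes at most 41.7 mm and 7.16 degrees, less where a joint would pass 70% of its speed; a pose out of reach is approached as far as the arm can. A call with a number of a shift or a turn outside -1 to 1 is refused whole. A call with a gripper value outside its range is refused whole. The fingers move at their own pace and stop on an object; the grip force is fixed at half the most. Time passes only in rows, so rows that do not move let the fingers close. It gives the time, the measured TCP pose, the force, the opening and the grip force at its end, in the units of the state.
- ctrl.read_state(): the state, without advancing time (a new reading comes with each control period).
- ctrl.snapshot(name): name is "scene" or "top"; returns a dict with "color" (480x640x3 uint8, red, green, blue), "camera_matrix" (3x3 intrinsics, pixels), "world_from_camera" (4x4, takes a point from camera to world coordinates). Camera axes: x right, y down, z forward; pixel columns grow to the right and rows downward; lengths in mm; the calibration is good to about 2 mm. A picture is of the moment at which its call begins. There is no depth.
- ctrl.finish_job(): hands the job in; it is judged then, once.
The state is a dict: "time": time; "q": joint angles; "qvel": joint speeds; "joint_torque": joint torques, N m; "tcp_pos": TCP position; "orientation": TCP orientation; "ft_force": force on the tool from outside, world axes, zero at the start; "wrist_torque": the same for the moment, N m; "finger_gap": finger opening in mm; "gripper_force": force on a finger pad.
Only numpy, scipy, OpenCV 4.12 (cv2) and the standard library are available. Lean on these libraries where they do the work, as an engineer would, in place of code of your own. Each camera call takes 0.05 s, during which the arm holds its last target. There are 200 camera calls.

## Task

Swing the press's die arm home by its red knob, so that the copper sleeve sits under the ram against the stop, and only then press the lever's black palm pad down past the first two clicks to the third. The lever springs back, so finish with the gripper still holding it down at the third click, the die arm still home; leave the other things on the bench where they lie.

Things in the scene. Friction and masses are not known exactly. Their poses are not given: they have to be found in the camera images.
- press: Green cast-iron hand press, bolted down. Origin on the bench under the ram axis; x points from the front (lever side) to the column at the back, y to its left (die-arm side). Base 240 x 120 x 20 mm (x -100 to 140, y -60 to 60 mm) with a wing to y = 170 mm under the die-arm post; head x -30 to 140, y -36 to 36 mm, top 260 mm, its aluminium click plates to 292 mm above the bench
- press_lever (a joint): Lever angle, rad: 0 at rest (raised 0.36 rad above level), grows as the pad goes down. Clicks at 0.22, 0.44, 0.66; end stop 0.70. A spring drives it back to 0 out of every click: 7 N at the pad at the start, about 12 N to hold the third click, up to 16 N over the bumps and near the stop. A yellow pointer on each side of the head passes 3 white studs (rest, click 1, 2) to a red one (click 3)
- lever_pivot (a point): The lever's hinge (axis level, along the press's y), 215 mm above the bench, 70 mm behind the ram axis
- lever_pad (a point): Centre of the top of the black rubber palm pad at the lever's front end. Pad 64 (along the lever) x 56 x 14 mm, centre 220 mm from the pivot along the lever, top parallel to the lever and 11 mm above the line through the pivot: 303 mm above the bench at rest, about 161 mm at the third click. It tilts from 0.36 rad (front edge up) to 0.30 rad (front edge down)
- die_arm (a joint): Die arm angle in rad: 0 is home (die and copper sleeve under the ram, against the stop), grows as it swings out clockwise seen from above (die towards the front), up to 1.3. It stays where it is left; about 1.5 N at the knob moves it
- die_hinge (a point): Axis (vertical) of the die arm, at its underside, on the post 130 mm to the left of the ram axis, 55 mm above the bench
- die_knob (a point): Centre of the top of the red upright knob, 26 mm diameter, 45 mm high (70 to 115 mm above the bench), on the L-shaped die arm 110 mm from the hinge. At home it lies straight to the press's front (-x) of the hinge; the other limb (130 mm, with dark die and copper sleeve) then points to the press's right. Limbs 12 mm thick, tops 70 mm above the bench
- mould_a: One half of an aluminium sinker mould, 85 x 55 x 18 mm, origin under its centre; leave alone
- mould_b: Other half of the mould, same size; leave alone
- sleeve_tub: Orange plastic tub with spare sleeves, 100 x 80 x 50 mm, origin under its centre; leave alone
- rod_bell: Nickel rod-tip bell, 38 mm across, 36 mm high, standing, origin under its centre; leave alone
- butt_cap: Black rubber rod butt cap, 40 mm across, 37 mm high, standing, origin under its centre; leave alone
- spreader_bar: Bent brass spreader bar lying flat, 205 mm long, 6 mm thick; origin under its middle; leave alone

How it is judged (in metres and radians):
On the way, in this order (a step that is already met when the one before it is completed fails the run):
1. the die arm is swung home while the lever is still up (value of joint die_arm below 0.07 rad and value of joint press_lever below 0.1 rad), for 0.2 s.
2. the lever is pressed past the first two clicks to the third (value of joint press_lever above 0.61 rad and value of joint die_arm below 0.07 rad), for 0.3 s.
At the end, for the whole second after the job is handed in: The lever is held at the third click (joint above 0.61 rad) by the gripper pressing on it with more than 3 N, and the die arm is home (within 0.07 rad of its stop) (all of step 2 and contact force between any of the fingers, the arm and press_lever above 3 N); the arm keeps its last pose, push and grip.
It fails at once if the lever pressed to the first click while the die arm is not home (value of joint press_lever above 0.2 rad and value of joint die_arm above 0.1 rad).
It fails at once if another thing on the bench moved by more than 30 mm (distance of any of mould_a, mould_b, sleeve_tub, rod_bell, butt_cap, spreader_bar from where it was at the start of the episode above 0.03 m).
It also fails if it takes over 48 s, if anything falls off the work surface, if the arm or the gripper's body presses on something with over 40 N, if the wrist force passes 120 N, or if a joint passes its speed limit or range.

## Working session

There is one attempt and no reset: what is moved stays moved. The work goes in short steps, Python scripts to look and compute and a tool call to move; the robot and the scene stay as the last step left them, time stands still between calls to the robot, and variables do not carry over. Pictures are saved under pics/ and viewed, at most 10 in all, crops included, and the job is handed in when it is done.

Besides the shell and the picture viewer there is one more tool, called after ">>>" as name([rows], argument=value, ...), one row to a line, values as JSON. servo_tool: Moves the arm, as the interface text tells. Shifts and turns lie within -1 to 1; 1 stands for 2 cm of shift or 6 degrees of turn. Its arguments: {"type":"object","properties":{"targets":{"type":"array"}},"required":["targets"]}

```bash
mkdir -p pics; python3 - <<'E'
from rig import ctrl
import cv2
s=ctrl.read_state();print(s['time'],s['tcp_pos'],s['orientation'],s['finger_gap'],s['ft_force'])
for n in("scene","top"):
    d=ctrl.snapshot(n);cv2.imwrite(f"pics/{n}0.png",d["color"][...,::-1]);print(n,d["camera_matrix"].tolist(),d["world_from_camera"].round(3).tolist())
E
```

```text
0.0 [205.46603592 616.2132943  244.43031274] [ 1.60192762e-01  9.87085426e-01 -7.99073283e-04 -5.62112249e-05] 85.60255098573872 [ 0.71500487  1.04147171 -0.47673953]
scene [[468.0634141159313, 0.0, 330.2225496927449], [0.0, 468.0634141159313, 239.62224019924753], [0.0, 0.0, 1.0]] [[0.873, 0.289, -0.392, 1006.227], [0.487, -0.532, 0.693, -732.15], [-0.008, -0.796, -0.606, 828.334], [0.0, 0.0, 0.0, 1.0]]
top [[519.7674755422062, 0.0, 318.16176038460657], [0.0, 519.7674755422062, 239.3419883577754], [0.0, 0.0, 1.0]] [[0.009, -0.97, 0.244, 344.137], [-1.0, -0.008, 0.005, 7.794], [-0.003, -0.244, -0.97, 1200.101], [0.0, 0.0, 0.0, 1.0]]
```

View pics/scene0.png

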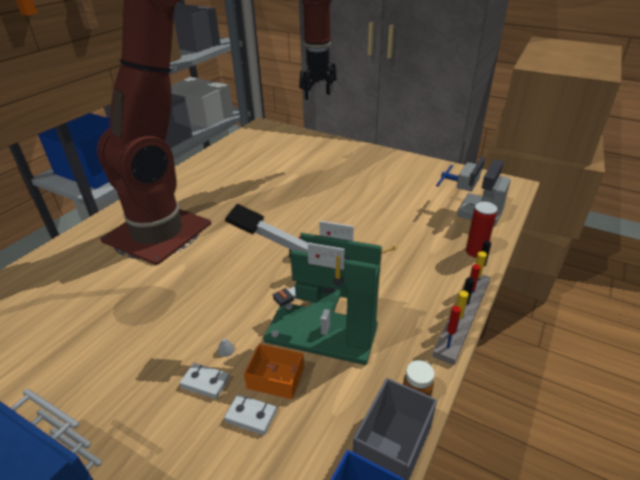

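View pics/top0.png

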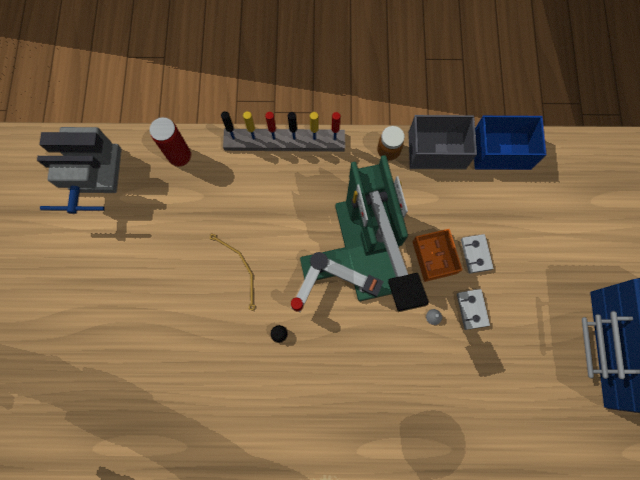

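The scene view shows the press with the lever up (pad near (244,217)). The top view shows the knob at (297,303), hinge (319,261), die (372,286), pad (408,292), butt cap (279,334) and bell (433,316).

```bash
cat > h.py <<'E'
from rig import ctrl
import numpy as np, cv2
from scipy.spatial.transform import Rotation as R
def ray(d,uv,z):
    T=d["world_from_camera"];v=T[:3,:3]@np.linalg.solve(d["camera_matrix"],[uv[0],uv[1],1]);o=T[:3,3]
    return o+v*(z-o[2])/v[2]
def blob(d,lo,hi,box):
    u0,v0,u1,v1=box
    m=cv2.inRange(cv2.cvtColor(d["color"],cv2.COLOR_RGB2HSV)[v0:v1,u0:u1],lo,hi)
    n,l,s,c=cv2.connectedComponentsWithStats(m);k=1+np.argmax(s[1:,4]);return c[k]+[u0,v0],s[k,4]
E
python3 - <<'E'
from h import *
d=ctrl.snapshot("top")
k,a=blob(d,(0,150,90),(8,255,255),(280,285,315,320));print(k,a)
p,a2=blob(d,(0,0,0),(180,255,50),(380,265,435,318));print(p,a2)
K=ray(d,k,112);P=ray(d,p,303);H=ray(d,(319,261),78)
print("knob",K,"pad",P,"hinge",H,np.linalg.norm((K-H)[:2]))
print("die",ray(d,(372,286),85),"cap",ray(d,(279,332),30),"bell",ray(d,(433,316),30),"tubcorner",ray(d,(423,279),50))
# base corners z=20: zoom
im=cv2.resize(d["color"][150:350,200:480],None,fx=2.8,fy=2.8,interpolation=cv2.INTER_CUBIC);cv2.imwrite("pics/topz.png",im[...,::-1])
E
```

```text
[296.03669725 302.99082569] 109
[407.22760512 291.56581353] 1094
knob [480.46736362  58.24469261 112.        ] pad [ 477.96830839 -143.18516662  303.        ] hinge [577.68692996  10.98636063  78.        ] 108.09715084542142
die [ 521.97409329 -104.1193623    85.        ] cap [425.94468124  98.68110101  30.        ] bell [ 464.17501151 -244.93057319   30.        ] tubcorner [ 544.29146209 -221.97900379   50.        ]
```

View pics/topz.png

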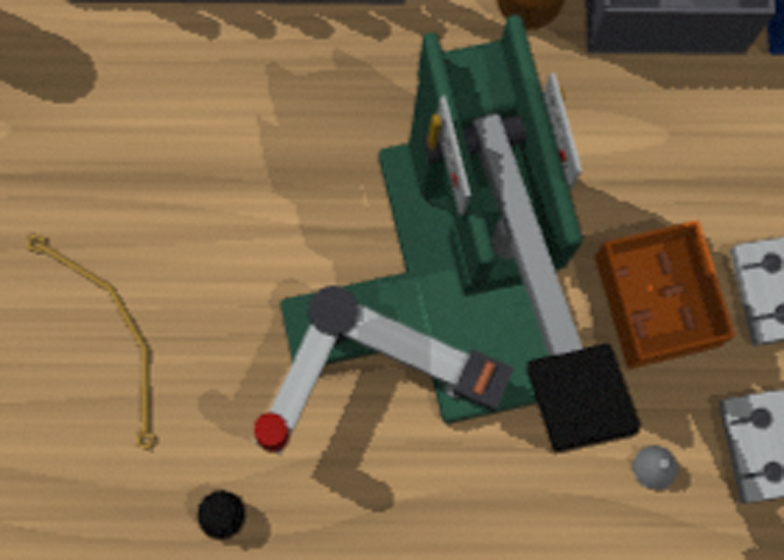

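>>> servo_tool([
  {"fingers":-1,"travel":[0,0,0],"delta_rot":[0,0,-0.77]},
  {"fingers":-1,"travel":[0,0,0],"delta_rot":[0,0,-0.77]},
  {"fingers":-1,"travel":[0,0,0],"delta_rot":[0,0,-0.77]},
  {"fingers":-1,"travel":[0,0,0],"delta_rot":[0,0,-0.76]},
  {"fingers":-1,"travel":[-0.56,-1,0],"delta_rot":[0,0,0]},
  {"fingers":-1,"travel":[-0.56,-1,0],"delta_rot":[0,0,0]},
  {"fingers":-1,"travel":[-0.56,-1,0],"delta_rot":[0,0,0]},
  {"fingers":-1,"travel":[-0.56,-1,0],"delta_rot":[0,0,0]},
  {"fingers":-1,"travel":[-0.56,-1,0],"delta_rot":[0,0,0]},
  {"fingers":-1,"travel":[-0.56,-1,0],"delta_rot":[0,0,0]},
  {"fingers":-1,"travel":[-0.56,-1,0],"delta_rot":[0,0,0]},
  {"fingers":-1,"travel":[-0.56,-1,0],"delta_rot":[0,0,0]},
])

```text
time: 1.15
tcp_pos: [295.5, 455.4, 245.1]
orientation: [0.0, 1.0, -0.0, -0.0]
ft_force: [-0.2, -0.0, 0.5]
finger_gap: 0.0
gripper_force: 0.0
```

>>> servo_tool([
  {"fingers":-1,"travel":[-0.56,-1,0],"delta_rot":[0,0,0]},
  {"fingers":-1,"travel":[-0.56,-1,0],"delta_rot":[0,0,0]},
  {"fingers":-1,"travel":[-0.56,-1,0],"delta_rot":[0,0,0]},
  {"fingers":-1,"travel":[-0.56,-1,0],"delta_rot":[0,0,0]},
  {"fingers":-1,"travel":[-0.56,-1,0],"delta_rot":[0,0,0]},
  {"fingers":-1,"travel":[-0.56,-1,0],"delta_rot":[0,0,0]},
  {"fingers":-1,"travel":[-0.56,-1,0],"delta_rot":[0,0,0]},
  {"fingers":-1,"travel":[-0.56,-1,0],"delta_rot":[0,0,0]},
  {"fingers":-1,"travel":[-0.56,-1,0],"delta_rot":[0,0,0]},
  {"fingers":-1,"travel":[-0.56,-1,0],"delta_rot":[0,0,0]},
  {"fingers":-1,"travel":[-0.56,-1,0],"delta_rot":[0,0,0]},
  {"fingers":-1,"travel":[-0.56,-1,0],"delta_rot":[0,0,0]},
])

```text
time: 2.15
tcp_pos: [429.7, 215.4, 245.2]
orientation: [0.0, 1.0, 0.0, -0.0]
ft_force: [0.1, 0.3, 0.2]
finger_gap: 0.2
gripper_force: 0.0
```

>>> servo_tool([
  {"fingers":-1,"travel":[-0.45,-1,0],"delta_rot":[0,0,0]},
  {"fingers":-1,"travel":[-0.45,-1,0],"delta_rot":[0,0,0]},
  {"fingers":-1,"travel":[-0.45,-1,0],"delta_rot":[0,0,0]},
  {"fingers":-1,"travel":[-0.45,-1,0],"delta_rot":[0,0,0]},
  {"fingers":-1,"travel":[-0.45,-0.8,0],"delta_rot":[0,0,0]},
  {"fingers":-1,"travel":[0,0,1],"delta_rot":[0,0,0]},
  {"fingers":-1,"travel":[0,0,1],"delta_rot":[0,0,0]},
  {"fingers":-1,"travel":[0,0,1],"delta_rot":[0,0,0]},
  {"fingers":-1,"travel":[0,0,1],"delta_rot":[0,0,0]},
  {"fingers":-1,"travel":[0,0,1],"delta_rot":[0,0,0]},
  {"fingers":-1,"travel":[0,0,1],"delta_rot":[0,0,0]},
  {"fingers":-1,"travel":[0,0,1],"delta_rot":[0,0,0]},
])

```text
time: 3.15
tcp_pos: [474.2, 120.5, 104.3]
orientation: [0.0, 1.0, 0.0, -0.0]
ft_force: [-0.2, 0.1, -0.9]
finger_gap: 0.0
gripper_force: 0.0
```

>>> servo_tool([
  {"fingers":-1,"travel":[0,0,0.4],"delta_rot":[0,0,0]},
  {"fingers":-1,"travel":[0,-0.5,0],"delta_rot":[0,0,0]},
  {"fingers":-1,"travel":[0,-0.5,0],"delta_rot":[0,0,0]},
  {"fingers":-1,"travel":[0,-0.4,0],"delta_rot":[0,0,0]},
  {"fingers":-1,"travel":[0,-0.3,0],"delta_rot":[0,0,0]},
  {"fingers":-1,"travel":[0,-0.3,0],"delta_rot":[0,0,0]},
  {"fingers":-1,"travel":[0,-0.3,0],"delta_rot":[0,0,0]},
])

```text
time: 3.73
tcp_pos: [474.5, 74.4, 98.0]
orientation: [0.0, 1.0, 0.001, 0.0]
ft_force: [-2.0, 1.6, -0.4]
finger_gap: 0.2
gripper_force: 1.3
```

>>> servo_tool([
  {"fingers":-1,"travel":[0,-0.4,0],"delta_rot":[0,0,0]},
  {"fingers":-1,"travel":[0,-0.4,0],"delta_rot":[0,0,0]},
  {"fingers":-1,"travel":[0,-0.4,0],"delta_rot":[0,0,0]},
  {"fingers":-1,"travel":[0,-0.4,0],"delta_rot":[0,0,0]},
  {"fingers":-1,"travel":[0,-0.4,0],"delta_rot":[0,0,0]},
  {"fingers":-1,"travel":[0,-0.4,0],"delta_rot":[0,0,0]},
])

```text
time: 4.23
tcp_pos: [474.3, 25.5, 97.3]
orientation: [0.0, 1.0, -0.0, -0.0]
ft_force: [-1.4, 1.2, -0.2]
finger_gap: 0.0
gripper_force: 0.9
```

```bash
python3 - <<'E'
from h import *
d=ctrl.snapshot("top");s=ctrl.read_state();print(s['tcp_pos'],s['ft_force'])
im=cv2.resize(d["color"][200:360,240:450],None,fx=3,fy=3,interpolation=cv2.INTER_CUBIC);cv2.imwrite("pics/t2.png",im[...,::-1])
E
```

```text
[474.37467626  23.82241918  97.32583286] [-0.65248355 -1.20294404 -0.91655378]
```

View pics/t2.png

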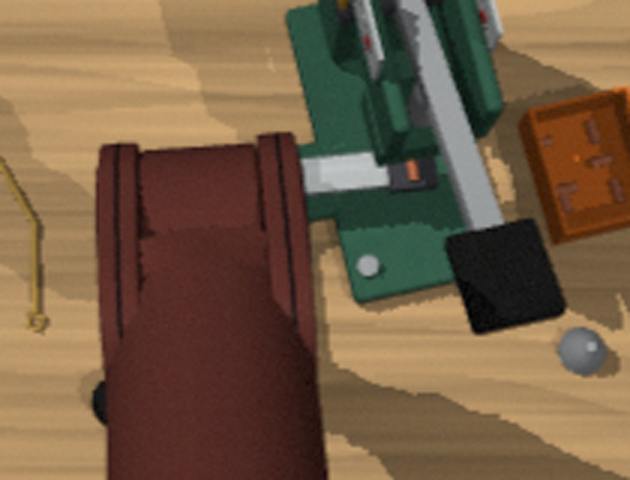

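The die is nearing home and the wrist has room beside the lever. I'll push on slowly to the stop.

>>> servo_tool([
  {"fingers":-1,"travel":[0,-0.25,0],"delta_rot":[0,0,0]},
  {"fingers":-1,"travel":[0,-0.25,0],"delta_rot":[0,0,0]},
  {"fingers":-1,"travel":[0,-0.2,0],"delta_rot":[0,0,0]},
])

```text
time: 4.53
tcp_pos: [474.8, 12.4, 97.5]
orientation: [0.0, 1.0, 0.0, 0.0]
ft_force: [1.6, 19.5, -2.4]
finger_gap: -0.2
gripper_force: 10.6
```

>>> servo_tool([
  {"fingers":-1,"travel":[0,-0.15,0],"delta_rot":[0,0,0]},
  {"fingers":-1,"travel":[0,-0.1,0],"delta_rot":[0,0,0]},
])

```text
time: 4.7
tcp_pos: [474.8, 12.3, 97.6]
orientation: [-0.001, 1.0, 0.003, 0.0]
ft_force: [-0.1, 28.2, -2.0]
finger_gap: -0.2
gripper_force: 13.7
```

Against the stop (28 N, no further travel). Ease, hold, back off, and rise.

>>> servo_tool([
  {"fingers":-1,"travel":[0,0.1,0],"delta_rot":[0,0,0]},
  {"fingers":-1,"travel":[0,0,0],"delta_rot":[0,0,0]},
  {"fingers":-1,"travel":[0,0,0],"delta_rot":[0,0,0]},
  {"fingers":-1,"travel":[0,0,0],"delta_rot":[0,0,0]},
  {"fingers":-1,"travel":[0,0.3,0],"delta_rot":[0,0,0]},
  {"fingers":-1,"travel":[0,0.6,0],"delta_rot":[0,0,0]},
  {"fingers":-1,"travel":[0,1,0],"delta_rot":[0,0,0]},
  {"fingers":-1,"travel":[0,1,0],"delta_rot":[0,0,0]},
  {"fingers":-1,"travel":[0,1,-1],"delta_rot":[0,0,0]},
  {"fingers":-1,"travel":[0,0,-1],"delta_rot":[0,0,0]},
  {"fingers":-1,"travel":[0,0,-1],"delta_rot":[0,0,0]},
  {"fingers":-1,"travel":[0,0,-1],"delta_rot":[0,0,0]},
])

```text
time: 5.7
tcp_pos: [474.4, 87.4, 178.2]
orientation: [-0.0, 1.0, -0.0, -0.0]
ft_force: [0.6, 0.1, 0.5]
finger_gap: 0.1
gripper_force: 0.0
```

>>> servo_tool([
  {"fingers":-1,"travel":[0,0,-1],"delta_rot":[0,0,0]},
  {"fingers":-1,"travel":[0,0,-1],"delta_rot":[0,0,0]},
  {"fingers":-1,"travel":[0,0,-1],"delta_rot":[0,0,0]},
  {"fingers":-1,"travel":[0,0,-1],"delta_rot":[0,0,0]},
  {"fingers":-1,"travel":[0,0,-1],"delta_rot":[0,0,0]},
  {"fingers":-1,"travel":[0,0,-1],"delta_rot":[0,0,0]},
  {"fingers":-1,"travel":[0,0,-1],"delta_rot":[0,0,0]},
  {"fingers":-1,"travel":[0,0,-1],"delta_rot":[0,0,0]},
  {"fingers":-1,"travel":[0,0,-1],"delta_rot":[0,0,0]},
  {"fingers":-1,"travel":[0,0,-1],"delta_rot":[0,0,0]},
])

```text
time: 6.53
tcp_pos: [474.4, 86.9, 378.3]
orientation: [0.0, 1.0, -0.0, 0.0]
ft_force: [-0.3, 0.4, 0.6]
finger_gap: -0.0
gripper_force: 0.0
```

```bash
python3 - <<'E'
from h import *
s=ctrl.read_state();print(s['tcp_pos'],s['q'],s['ft_force'])
for n,(u0,v0,u1,v1) in {"top":(240,200,450,360),"scene":(180,150,440,400)}.items():
    d=ctrl.snapshot(n)
    if n=="top":
        p,a=blob(d,(0,0,0),(180,255,50),(380,265,435,318));print(p,a,ray(d,p,303))
    im=cv2.resize(d["color"][v0:v1,u0:u1],None,fx=2.3,fy=2.3,interpolation=cv2.INTER_CUBIC);cv2.imwrite(f"pics/{n}3.png",im[...,::-1])
E
```

```text
[474.41130156  86.94830477 378.31467079] [-0.74222527 -0.07700821  0.44111416  1.64958423  0.03341765  1.5616713
  1.26733673] [-0.34035379  0.41008623  0.55884359]
[407.69362512 291.58230257] 1051 [ 477.94618463 -143.9924287   303.        ]
```

View pics/top3.png

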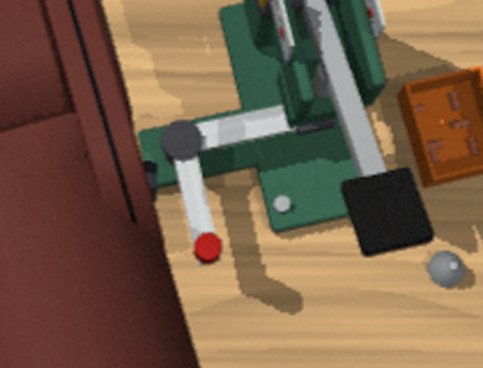

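View pics/scene3.png

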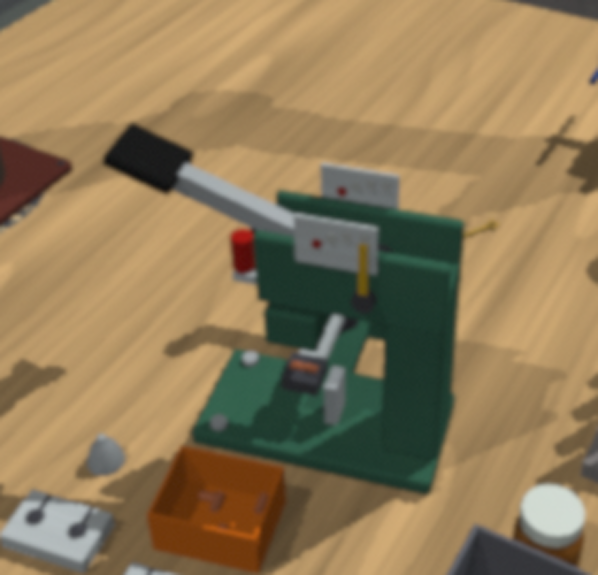

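The die arm limb lies against the stop, with the lever still up (pointer at the rest stud). I'll fly over the pad.

```bash
python3 - <<'E'
from h import *
d=ctrl.snapshot("top")
k,a=blob(d,(0,150,90),(8,255,255),(310,285,350,330))
K=ray(d,k,112);H=np.array([577.7,11]);v=K[:2]-H
print(k,a,K,np.linalg.norm(v),np.degrees(np.arctan2(v[1],v[0]))%360)
E
```

```text
[330.00909091 306.97272727] 110 [472.73165452 -12.92977652 112.        ] 107.66144972845791 192.84232299764733
```

>>> servo_tool([
  {"fingers":-1,"travel":[0,-0.96,0],"delta_rot":[0,0,0]},
  {"fingers":-1,"travel":[0,-0.96,0],"delta_rot":[0,0,0]},
  {"fingers":-1,"travel":[0,-0.96,0],"delta_rot":[0,0,0]},
  {"fingers":-1,"travel":[0,-0.96,0],"delta_rot":[0,0,0]},
  {"fingers":-1,"travel":[0,-0.96,0],"delta_rot":[0,0,0]},
  {"fingers":-1,"travel":[0,-0.96,0],"delta_rot":[0,0,0]},
  {"fingers":-1,"travel":[0,-0.96,0],"delta_rot":[0,0,0]},
  {"fingers":-1,"travel":[0,-0.96,0],"delta_rot":[0,0,0]},
  {"fingers":-1,"travel":[0,-0.96,0],"delta_rot":[0,0,0]},
  {"fingers":-1,"travel":[0,-0.96,0],"delta_rot":[0,0,0]},
  {"fingers":-1,"travel":[0,-0.96,0],"delta_rot":[0,0,0]},
  {"fingers":-1,"travel":[0,-0.96,0],"delta_rot":[0,0,0]},
])

```text
time: 7.68
tcp_pos: [473.8, -144.1, 376.3]
orientation: [0.0, 1.0, -0.0, -0.001]
ft_force: [1.1, -0.2, -1.0]
finger_gap: -0.0
gripper_force: 0.0
```

>>> servo_tool([
  {"fingers":-1,"travel":[0,0,1],"delta_rot":[0,0,0]},
  {"fingers":-1,"travel":[0,0,0.8],"delta_rot":[0,0,0]},
  {"fingers":-1,"travel":[0,0,0.5],"delta_rot":[0,0,0]},
  {"fingers":-1,"travel":[0,0,0.4],"delta_rot":[0,0,0]},
  {"fingers":-1,"travel":[0,0,0.3],"delta_rot":[0,0,0]},
  {"fingers":-1,"travel":[0,0,0],"delta_rot":[0,0,0]},
])

```text
time: 8.18
tcp_pos: [474.4, -142.9, 317.0]
orientation: [0.0, 1.0, -0.0, 0.0]
ft_force: [-0.5, 0.1, 7.4]
finger_gap: -0.1
gripper_force: 3.5
```

>>> servo_tool([
  {"fingers":-1,"travel":[0.1,-0.02,0.35],"delta_rot":[0,0,0]},
  {"fingers":-1,"travel":[0.1,-0.02,0.35],"delta_rot":[0,0,0]},
  {"fingers":-1,"travel":[0.1,-0.02,0.35],"delta_rot":[0,0,0]},
  {"fingers":-1,"travel":[0.1,-0.02,0.35],"delta_rot":[0,0,0]},
  {"fingers":-1,"travel":[0.1,-0.02,0.35],"delta_rot":[0,0,0]},
  {"fingers":-1,"travel":[0.1,-0.02,0.35],"delta_rot":[0,0,0]},
  {"fingers":-1,"travel":[0.05,-0.01,0.33],"delta_rot":[0,0,0]},
  {"fingers":-1,"travel":[0.05,-0.01,0.33],"delta_rot":[0,0,0]},
  {"fingers":-1,"travel":[0.05,-0.01,0.33],"delta_rot":[0,0,0]},
  {"fingers":-1,"travel":[0.05,-0.01,0.33],"delta_rot":[0,0,0]},
  {"fingers":-1,"travel":[0.05,-0.01,0.33],"delta_rot":[0,0,0]},
])

```text
time: 9.1
tcp_pos: [458.9, -146.6, 243.3]
orientation: [-0.0, 1.0, -0.0, 0.002]
ft_force: [4.7, -1.6, 6.5]
finger_gap: -0.2
gripper_force: 3.5
```

>>> servo_tool([
  {"fingers":-1,"travel":[0.02,0,0.33],"delta_rot":[0,0,0]},
  {"fingers":-1,"travel":[0,0,0.33],"delta_rot":[0,0,0]},
  {"fingers":-1,"travel":[0,0,0.33],"delta_rot":[0,0,0]},
  {"fingers":-1,"travel":[0,0,0.33],"delta_rot":[0,0,0]},
  {"fingers":-1,"travel":[-0.02,0,0.33],"delta_rot":[0,0,0]},
  {"fingers":-1,"travel":[-0.04,0.01,0.33],"delta_rot":[0,0,0]},
  {"fingers":-1,"travel":[-0.05,0.01,0.33],"delta_rot":[0,0,0]},
  {"fingers":-1,"travel":[-0.05,0.01,0.33],"delta_rot":[0,0,0]},
  {"fingers":-1,"travel":[-0.05,0.01,0.33],"delta_rot":[0,0,0]},
])

```text
time: 9.85
tcp_pos: [462.8, -145.6, 183.8]
orientation: [-0.0, 1.0, -0.0, 0.002]
ft_force: [2.8, 0.2, 8.8]
finger_gap: -0.5
gripper_force: 4.1
```

>>> servo_tool([
  {"fingers":-1,"travel":[-0.05,0.01,0.25],"delta_rot":[0,0,0]},
  {"fingers":-1,"travel":[-0.02,0,0.2],"delta_rot":[0,0,0]},
  {"fingers":-1,"travel":[0,0,0],"delta_rot":[0,0,0]},
])

```text
time: 10.1
tcp_pos: [464.6, -145.2, 174.8]
orientation: [-0.0, 1.0, -0.0, 0.002]
ft_force: [1.1, 0.4, 13.0]
finger_gap: 0.1
gripper_force: 5.2
```

```bash
python3 - <<'E'
from h import *
d=ctrl.snapshot("scene");s=ctrl.read_state();print(s['tcp_pos'],s['ft_force'])
im=cv2.resize(d["color"][200:330,200:400],None,fx=4,fy=4,interpolation=cv2.INTER_CUBIC);cv2.imwrite("pics/s4.png",im[...,::-1])
E
```

```text
[ 464.5510622  -145.23778554  175.12187952] [ 1.66226298  1.28712273 11.58388569]
```

View pics/s4.png

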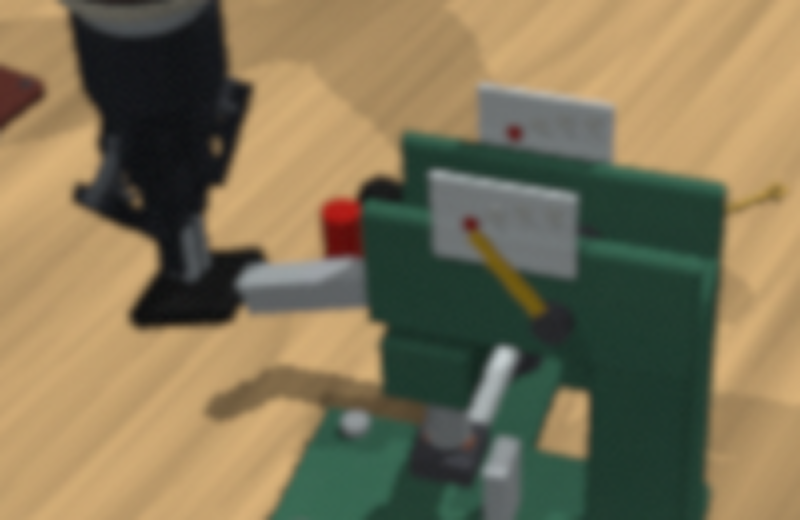

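The pointer tip is on the red stud (crop (470,222)), the fingers are pressing the pad, and the die is under the ram. I'll add a slight extra push and hold.

>>> servo_tool([
  {"fingers":-1,"travel":[0,0,0.06],"delta_rot":[0,0,0]},
  {"fingers":-1,"travel":[0,0,0],"delta_rot":[0,0,0]},
  {"fingers":-1,"travel":[0,0,0],"delta_rot":[0,0,0]},
  {"fingers":-1,"travel":[0,0,0],"delta_rot":[0,0,0]},
  {"fingers":-1,"travel":[0,0,0],"delta_rot":[0,0,0]},
  {"fingers":-1,"travel":[0,0,0],"delta_rot":[0,0,0]},
])

```text
time: 10.65
tcp_pos: [464.7, -145.2, 174.3]
orientation: [-0.0, 1.0, -0.0, 0.002]
ft_force: [1.8, 0.1, 11.2]
finger_gap: -0.1
gripper_force: 5.3
```

```bash
python3 -c "
from rig import ctrl
s=ctrl.read_state();print(s['tcp_pos'],s['ft_force']);print(ctrl.finish_job())"
```

```text
[ 464.70892974 -145.19588576  174.32126205] [ 1.83534829  0.14709181 11.16983819]
the job is handed in; nothing more can be done
None
```

I swung the die arm home against its stop, then pressed the lever to the third click; I handed the job in at about 10.7 s with the gripper still holding the lever down at about 11 N (no verdict was returned).

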